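Close up and pin a hinged block at the assembly fence

ROBOT

A 6-joint arm with a two-finger parallel gripper is mounted at the origin on the work surface. World frame = base frame: x ahead of the robot, y to its left, z up, the work surface at z = 0. Lengths are in m, angles in rad, forces in N, time in s.
With the tool pointing down it reaches from about 0.25 to 0.775 m from the base axis. Payload 4 kg.
Tool frame: the origin (TCP) lies midway between the tips of the shut fingers; the grasp point (between the pads) lies 19 mm behind it; x points along the fingers, y is the direction in which the jaws open and shut, and the axes are right-handed (so a half turn about x gives the same grasp; the last joint's range is limited). The gripper opens to 94 mm and grips with 3 to 60 N. Pads are 16 mm wide; open, the fingers measure 119 mm over their backs; the gripper's body (75 mm by 177 mm) begins 78 mm behind the grasp point.
Start: joints at [-1.389, 0.087, 1.371, -0, 1.684, -0.103], TCP at [0.155, -0.528, 0.206] pointing down, gripper open.
Joint ranges: [-3.1, 3.1], [-0.76, 2.03], [0.27, 2.55], [-1.08, 4.22], [0.17, 2.65], [-2.57, 2.57]. Speed limits (rad/s): [2.79, 2.79, 3.14, 3.14, 3.14, 3.14].

INTERFACE

Orientations are given as a unit quaternion [x, y, z, w].
In Python, from rig import robot, eyes gives the robot as it stands.
- The arm moves only by the tool apply_moves, never from a script. Its arguments are lists of equal length, an entry for each row: "offset": the shift along the tool's x, y, z in mm, a list of three; "spin": the turn about the tool's x in units of 8 degrees (1.0 is 8 degrees); "grip": the finger opening in mm, from 0 to 94. In form: {"offset": [[x, y, z], ...], "spin": [spin, ...], "grip": [grip, ...]}. A call has 1 to 10 rows; each row is the pose to reach, as a shift and turn from the pose commanded when the call began, along the tool's axes at that moment; what a row does not reach only later rows make up. A row lasts 1/10 s, in which the tool goes at most 50 mm and 8.59 degrees, less where a joint would pass 70% of its speed; a pose out of reach is approached as far as the arm can. A call with a gripper value outside its range is refused whole. The fingers move at their own pace and stop on an object; the grip force is fixed at half the most. Time passes only in rows, so rows that repeat a pose let the fingers close. It gives the time, the measured TCP pose, the force and the opening at its end, in the units of the state.
- robot.sense(): the state, without advancing time (a new reading comes with each control period).
- eyes.capture(name): name is "scene" or "top"; returns (picture, depth): 400x640x3 uint8, red, green, blue; 400x640 float32, m along the optical axis (not along the pixel's ray), 0 where there is no reading.
- eyes.calibration(name): a dict with "fx", "fy", "cx", "cy" (pixels), "distortion" ([k1, k2, p1, p2, k3] as OpenCV has them; the pictures are not rectified), "xyz" and "rotation" of the camera in the world. Camera axes: x right, y up, looking along -z (the intrinsics and any distortion apply to the point x, -y, -z); pixel columns grow to the right and rows downward; lengths in m; the calibration is good to about 2 mm. A picture is of the moment at which its call begins. calibration takes no time and is no camera call.
- robot.finish_job(): hands the job in, once; it reports no verdict.
The state is a dict: "clock": time; "joints": joint angles; "dq": joint speeds; "effort": joint torques, N m; "ee_pos": TCP position; "eef_rot": TCP orientation; "wrist_force": force on the tool from outside, world axes, zero at the start; "torque": the same for the moment, N m; "grip_width": opening from 0.0 (shut) to 1.0 (fully open).
Only numpy, scipy, OpenCV 4.12 (cv2) and the standard library are available. Lean on these libraries where they do the work, as an engineer would, in place of code of your own. Each camera call takes 0.05 s, during which the arm holds its last target. There are 200 camera calls.

TASK

Join the two halves of the hinged block: with the fingertips push the loose half back against the aluminium fence and along it until it lies flush on the fence and butts squarely against the clamped half, its knuckle between the other two; then push the hinge pin in by its brass head until it is fully home. Push only: do not lift or tip the half, and leave the other things on the bench where they are.

Things in the scene. Friction and masses are not known exactly. Their poses are not given: they have to be found in the camera images.
- jig: Assembly jig fixed to the bench: aluminium fence bar, with one black half of the hinged block held at it by a toggle clamp. Origin: on the bench, straight below the middle of the hinge axis; z up. The hinge axis runs along the jig's x. The clamped half (90 in x, 110 in y, 40 high, studs to 52 high) fills x = -45 to 45, y = -110 to 0 mm; its butting face is the plane y = 0, facing +y.
- fence (a point): On the fence's working face, foot of it, level with the hinge axis (jig x = 45, y = 0 mm). The face is the plane x = 45 in the jig's frame and faces its -x; bar 30 high, 30 thick, from y = -135 to 265 mm. The red-handled clamp stands beyond it at y = -70 mm, up to 74 mm high, its arm reaching back over the clamped half.
- hinge (a point): Middle of the hinge axis, 33 mm above the bench (jig x = 0, y = 0). The clamped half's two knuckles lie on the axis at jig x = -45 to -17.5 and 17.5 to 45 mm; the loose half's knuckle goes between them with 2.5 mm play on either side.
- half: Loose half of the block: black box 90 (x) by 110 (y) by 40 mm, green cover with washers and studs to 52 high; 0.28 to 0.56 kg, slides on the bench. Origin: centre of the underside, z up. Home: origin at jig x = 0, y = 55 mm, axes parallel to the jig's, so its +x side is on the fence, its -y end on the clamped half. Starts on the jig's +y side, off the fence, turned up to 20 degrees.
- knuckle (a point): Centre of the 9 mm bore in the loose half's knuckle (30 mm wide, 26 to 40 mm above the bench, sticking out 7 mm from the half's -y end). It lies 55 mm towards -y from the half's origin, 33 mm high. Home: on point hinge.
- pin (a joint): How far the hinge pin is pushed in, m: 0 drawn out, 0.065 fully home (stop). Starts at 0 to 0.006. Steel, 5 mm dia, tapered tip, already started in the clamped half's near knuckle; slides along the jig's +x against about 2 N of friction and stays where it is left. Unless the loose half is home, the pin hits its knuckle or bars its way.
- pin_head (a point): Centre of the outer (-x) end face of the pin's brass head (12 mm dia, 5 thick), on the hinge axis, 33 mm above the bench. At jig x = -115 mm when the joint is 0, and -50 mm when home, then 5 mm out from the clamped half's side.
- jar: Bystander: glass screw jar with black lid, 54 dia x 62 high mm; origin at the underside's centre.
- tray: Bystander: blue open tray of washers, 85 x 60 x 22 mm; origin at the underside's centre.
- driver: Bystander: orange-handled screwdriver lying flat behind the fence, handle towards its own -x.
- wrench: Bystander: steel wrench lying flat, handle towards its own -x.
- bolt1: Bystander: steel bolt standing on its hexagon head, 12 dia x 32 high mm; origin at the underside's centre.
- bolt2: Bystander: second standing bolt, 12 dia x 32 high mm; origin at the underside's centre.
- shell: Bystander: small open black enclosure, 99 x 60 x 45 mm; origin at the underside's centre.
- glue: Bystander: small red bottle with white cap, 30 dia x 75 high mm; origin at the underside's centre.

How it is judged:
On the way:
1. the loose half is home on fence and clamped half while the pin is still drawn out (x of knuckle in the frame of jig between -0.003 and 0.003 m and y of knuckle in the frame of jig between -0.004 and 0.004 m and angle between the x axis of half and the x axis of jig, either way round below 0.04 rad and value of joint pin below 0.02 m), for 0.2 s.
At the end, for the whole second after the job is handed in: The loose half lies flat and at rest, its knuckle within 2.5 mm of its home along and across the fence and square within 0.03 rad, and the pin is pushed in at least 62 of its 65 mm (x of knuckle in the frame of jig between -0.0025 and 0.0025 m and y of knuckle in the frame of jig between -0.0025 and 0.0025 m and angle between the x axis of half and the x axis of jig, either way round below 0.03 rad and value of joint pin above 0.062 m and height (world z) of half below 0.004 m and angle between half's own z axis and vertical below 0.03 rad and linear speed of half below 0.01 m/s); the robot touches nothing.
It fails at once if the loose half is lifted off the bench (more than 6 mm) or tipped (more than 0.1 rad) (height (world z) of half above 0.006 m or angle between half's own z axis and vertical above 0.1 rad).
It fails at once if a bystander is moved more than 15 mm (distance of any of jar, tray, driver, wrench, bolt1, bolt2, shell, glue from where it was at the start of the episode above 0.015 m).
It also fails if it takes over 58 s, if anything falls off the work surface, if the arm or the gripper's body presses on something with over 40 N, if the wrist force passes 120 N, or if a joint passes its speed limit or range.

## Working session

There is one attempt and no reset: what is moved stays moved. The work goes in short steps, Python scripts to look and compute and a tool call to move; the robot and the scene stay as the last step left them, time stands still between calls to the robot, and variables do not carry over. Pictures are saved under pics/ and viewed, about 8 in all and at most 12, crops included, and the job is handed in when it is done.

Besides the shell and the picture viewer there is one more tool, called after "Emit:" in YAML: its name, and indented under it one key for each argument. apply_moves: Moves the arm, as the interface text tells. Its arguments: {"type":"object","properties":{"offset":{"type":"array"},"spin":{"type":"array"},"grip":{"type":"array"}},"required":["offset","spin","grip"]}

```bash
mkdir -p pics
cat > h.py <<'E'
import numpy as np, cv2
from rig import robot, eyes
from scipy.spatial.transform import Rotation as R
def cal(n):
    c=eyes.calibration(n); K=np.array([[c['fx'],0,c['cx']],[0,c['fy'],c['cy']],[0,0,1]])
    r=np.array(c['rotation'],float)
    M=R.from_quat(r).as_matrix() if r.size==4 else r.reshape(3,3)
    return K,np.array(c['distortion'],float),np.array(c['xyz']),M
def ray(n,px):
    K,d,o,M=cal(n)
    u=cv2.undistortPoints(np.array(px,float).reshape(-1,1,2),K,d)[:,0]
    v=np.c_[u[:,0],-u[:,1],-np.ones(len(u))]
    return o,v@M.T
def onz(n,px,z):
    o,v=ray(n,px); return o+v*((z-o[2])/v[:,2])[:,None]
def proj(n,P):
    K,d,o,M=cal(n); q=(np.atleast_2d(P)-o)@M*[1,-1,-1]
    return cv2.projectPoints(q,np.zeros(3),np.zeros(3),K,d)[0][:,0]
def cloud(n,dep):
    h,w=dep.shape; px=np.stack(np.meshgrid(np.arange(w),np.arange(h)),-1).reshape(-1,2)
    o,v=ray(n,px); return (o+v*dep.reshape(-1,1)).reshape(h,w,3)
def snap(n,f=None):
    p,d=eyes.capture(n)
    if f: cv2.imwrite('pics/'+f,p[:,:,::-1])
    return p,d
E
python3 - <<'E'
from h import *
for n in('scene','top'):
    p,d=snap(n,n+'0.png'); np.savez('pics/'+n+'0.npz',p=p,d=d); print(n,eyes.calibration(n))
print(robot.sense())
E
```

```text
scene {'fx': 410.4974860215369, 'fy': 410.4974860215369, 'cx': 315.1680796083705, 'cy': 195.57936420912785, 'distortion': array([-0.00124134,  0.        ,  0.        ,  0.        ,  0.        ]), 'xyz': array([ 1.2739598 , -0.0813421 ,  0.67999192]), 'rotation': array([0.31766425, 0.26422736, 0.57616673, 0.70519872])}
top {'fx': 501.32437307067875, 'fy': 501.32437307067875, 'cx': 321.9581751087355, 'cy': 211.35120626191238, 'distortion': array([-0.04701551,  0.        ,  0.        ,  0.        ,  0.        ]), 'xyz': array([0.50307329, 0.08452089, 1.21825744]), 'rotation': array([-0.01126695,  0.02875736,  0.71064326, -0.70287426])}
{'clock': 0.1, 'joints': array([-1.38910845e+00,  8.78839875e-02,  1.37207966e+00, -4.22075506e-06,
        1.68360678e+00, -1.03116262e-01]), 'dq': array([-0.00097721, -0.00081087, -0.0030996 ,  0.00053542, -0.00048863,
        0.0015642 ]), 'effort': array([ 2.77816325e-03, -3.41248512e+01, -3.03303838e+01,  7.18632806e-02,
        3.04062758e-02, -8.81608753e-05]), 'ee_pos': array([ 0.1544297 , -0.52736353,  0.20443155]), 'eef_rot': array([-0.69992015, -0.10105194,  0.69997804, -0.09965463]), 'wrist_force': array([-0.09540217, -0.37662225, -0.44695316]), 'torque': array([-0.0783676 , -0.04504016,  0.02179203]), 'grip_width': 1.0034722667603957}
```

View pics/top0.png

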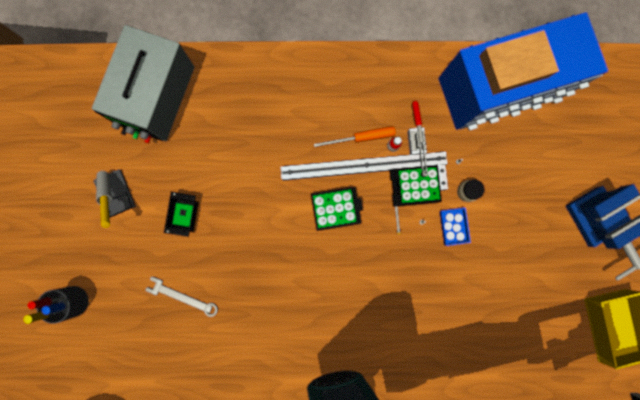

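View pics/scene0.png

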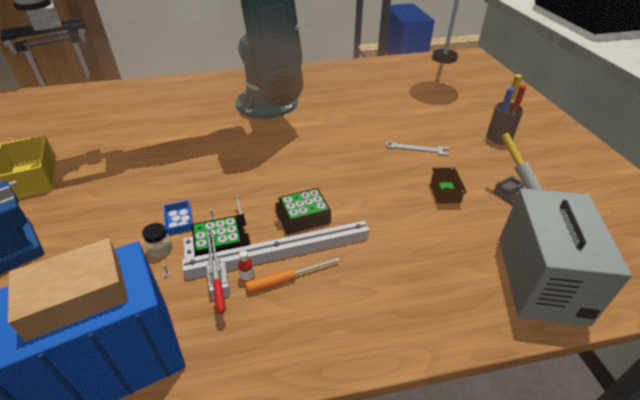

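The top view shows the fence from (282,173) to (447,157), the clamped half at (417,186) and the loose half at (336,208), turned a little. The pin runs from (397,205) to (398,233), with a bolt at (422,221) and the tray at (454,227). The scene view agrees. Next I'll measure these.

```bash
cat > m.py <<'E'
from h import *
import sys
def mask_rects(p,box):
    hsv=cv2.cvtColor(p,cv2.COLOR_RGB2HSV)
    g=cv2.inRange(hsv,(45,90,40),(80,255,255)); 
    m=np.zeros_like(g); x0,y0,x1,y1=box; m[y0:y1,x0:x1]=g[y0:y1,x0:x1]
    m=cv2.morphologyEx(m,cv2.MORPH_CLOSE,np.ones((9,9)))
    c=max(cv2.findContours(m,0,2)[0],key=cv2.contourArea)
    return c
def rect(n,c,z=.040):
    P=onz(n,c[:,0],z)[:,:2]*1000
    (cx,cy),(w,h),a=cv2.minAreaRect(P.astype(np.float32))
    return np.round([cx,cy,w,h,a],1)
def flat(p,d,n,sel,z0,z1):
    C=cloud(n,d); return C,(C[...,2]>z0)&(C[...,2]<z1)&sel
E
python3 - <<'E'
from m import *
z=np.load('pics/top0.npz');p,d=z['p'],z['d']
for b in((300,175,370,240),(385,160,445,210)):
    print('green',rect('top',mask_rects(p,b)))
C=cloud('top',d)
# heights along block etc
for q in((336,208),(417,186),(350,165),(300,171),(398,225),(398,233),(422,221),(200,250),(472,189)): print(q,np.round(C[q[1],q[0]]*1000,1), p[q[1],q[0]])
# box tops
yy,xx=np.mgrid[:400,:640]
for nm,b in(('loose',(300,175,370,240)),('clamp',(385,165,445,215)),('fence',(275,145,395,190))):
    s=(xx>b[0])&(xx<b[2])&(yy>b[1])&(yy<b[3])
    s&=(C[...,2]>(.034 if nm!='fence' else .022))&(C[...,2]<(.06 if nm!='fence' else .036))
    P=C[s][:,:2]*1000; r=cv2.minAreaRect(P.astype(np.float32)); print(nm,s.sum(),np.round(C[s][:,2].mean()*1000,1),np.round(np.r_[r[0],r[1],r[2]],1))
big=cv2.resize(p[140:250,270:480],None,fx=3.8,fy=3.8,interpolation=cv2.INTER_CUBIC)
cv2.imwrite('pics/crop0.png',big[:,:,::-1])
E
```

```text
green [577.1  25.7  82.3  96.1   9. ]
green [ 631.3 -175.9   81.1   94.6    4.9]
(336, 208) [577.1  22.   43.5] [202 217 211]
(417, 186) [ 626.9 -170.    48. ] [202 210 201]
(350, 165) [680.7 -13.7  29.2] [136 140 136]
(300, 171) [667.8 106.   25.5] [95 97 96]
(398, 225) [ 535.8 -125.7   32.5] [171 151 131]
(398, 233) [ 516.7 -124.    40.1] [182 127  38]
(422, 221) [ 545.3 -187.4   15. ] [110 110  96]
(200, 250) [481.4 350.8  -3.9] [173  99  29]
(472, 189) [ 617.3 -297.    61.7] [29 28 29]
loose 1697 41.4 [577.7  19.3  89.9 116.6   8.8]
clamp 1707 41.5 [ 622.6 -174.4  112.2  129.9    4.9]
fence 1489 28.8 [6.739e+02 1.670e+01 1.030e+02 2.740e+02 1.000e-01]
```

View pics/crop0.png

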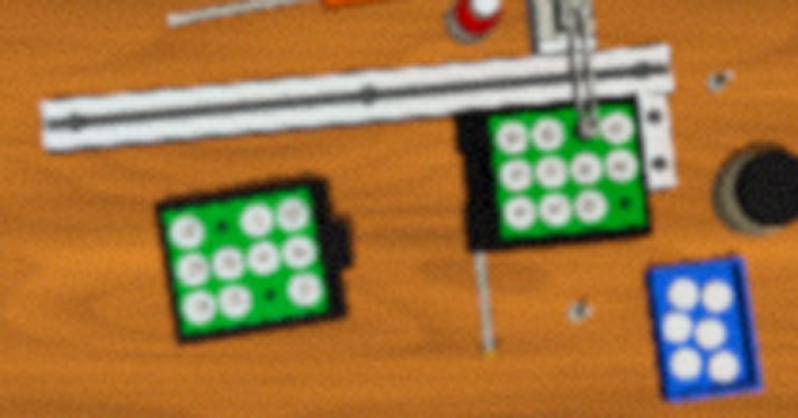

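The crop shows the loose half with its knuckle facing the clamped half, about 4° off square. The pin head is at crop (488,352), roughly pixel (398.4,232.6). Next I'll fit the jig frame and the half's pose in it.

```bash
cat >> m.py <<'E'
def edge(p,n,a,b,z,L=8,k=41):
    """subpixel edge points: strongest gradient across segment a-b (pixels), then ray to plane z, fit a line"""
    g=cv2.cvtColor(p,cv2.COLOR_RGB2GRAY).astype(np.float32); g=cv2.GaussianBlur(g,(0,0),.8)
    a,b=np.array(a,float),np.array(b,float); t=(b-a)/np.linalg.norm(b-a); nn=np.array([-t[1],t[0]])
    s=np.linspace(-L,L,16*L+1); pts=[]
    for u in np.linspace(0,1,k):
        q=(a+(b-a)*u)+s[:,None]*nn
        v=cv2.remap(g,q[:,0].astype(np.float32),q[:,1].astype(np.float32),cv2.INTER_CUBIC)[:,0]
        pts.append(q[np.argmax(abs(np.gradient(v)))])
    P=onz(n,np.array(pts),z)[:,:2]*1000
    c=np.median(P,0)
    for _ in range(5):
        l=cv2.fitLine(P.astype(np.float32),cv2.DIST_HUBER,0,.01,.01)[:,0]; d=l[:2]; c=l[2:]
        r=(P-c)@[-d[1],d[0]]; P2=P[abs(r)<2.5]; P=P2 if len(P2)>8 else P
    return c,d,r.std(),len(P)
E
python3 - <<'E'
from m import *
z=np.load('pics/top0.npz');p,d=z['p'],z['d']
f=lambda x,y:(270+(x+.5)/3.8-.5,140+(y+.5)/3.8-.5)
def E(nm,a,b,z):
    c,dd,s,k=edge(p,'top',f(*a),f(*b),z,L=4); dd=dd*np.sign(dd[np.argmax(abs(dd))])
    th=np.degrees(np.arctan2(-dd[0],dd[1])) if abs(dd[1])>abs(dd[0]) else np.degrees(np.arctan2(dd[1],dd[0]))
    print(nm,np.round(c,1),'yaw',round(th,2),'sd',round(s,2),k); return c,dd
fc,fd=E('fence front top',(60,151),(440,119),.030)
E('fence back top',(60,99),(500,61),.030)
E('clamp -x',(480,249),(640,234),.040)
E('loose -x',(190,340),(330,318),.040)
E('loose +x',(165,203),(315,180),.040)
E('loose +y',(158,212),(179,335),.040)
E('loose -y',(327,185),(333,215),.040)
E('clamp knuckles',(459,120),(461,150),.033)
hsv=cv2.cvtColor(p,cv2.COLOR_RGB2HSV)
m=cv2.inRange(hsv,(12,100,110),(30,255,255))[225:240,392:406]
print(hsv[226:238,394:403,0]);print(p[226:238,394:403].sum(2))
pl=np.array([f(480,255),f(487,345)]);print('pin',onz('top',pl,.033)*1000)
s=robot.sense(); print(R.from_quat(s['eef_rot']).as_matrix().round(3))
E
```

```text
fence front top [659.8  21.7] yaw 4.85 sd 0.73 41
fence back top [686.3  -1.9] yaw 2.18 sd 1.13 20
clamp -x [ 583.8 -170.5] yaw 4.84 sd 0.58 26
loose -x [536.1  25.7] yaw -3.23 sd 0.18 12
loose +x [610.8  40.1] yaw 8.55 sd 0.71 19
loose +y [569.5  68.7] yaw 8.96 sd 0.82 32
loose -y [614.8 -27.3] yaw 9.78 sd 0.7 41
clamp knuckles [ 655.7 -106.9] yaw 4.25 sd 0.7 41
[[15 15 13 16 15 13 14 15 15]
 [15 14 13 16 16 13 14 16 15]
 [15 15 13 15 16 13 13 14 16]
 [14 14 14 13 16 17 13 14 16]
 [14 15 14 15 20 18 13 13 15]
 [15 14 14 15 21 18 15 14 15]
 [15 15 16 17 18 18 17 16 15]
 [15 15 16 18 19 19 17 17 15]
 [15 14 16 17 19 18 17 16 15]
 [15 15 15 15 16 16 16 15 15]
 [15 15 15 15 14 15 15 15 15]
 [14 15 15 15 15 14 14 15 15]]
[[326 326 359 436 456 420 364 349 336]
 [326 326 369 447 471 421 353 330 337]
 [315 322 363 423 459 416 326 317 321]
 [294 310 343 412 451 392 307 278 290]
 [305 288 301 375 434 381 297 282 304]
 [318 282 293 339 412 390 305 290 311]
 [317 298 290 337 384 373 330 303 306]
 [308 310 304 327 347 361 328 308 323]
 [328 328 310 332 343 339 333 328 330]
 [349 349 345 341 347 348 335 342 338]
 [344 349 327 359 347 352 342 344 352]
 [333 341 342 332 349 354 342 342 342]]
pin [[ 579.28538904 -121.55253208   33.        ]
 [ 522.8770827  -124.83228264   33.        ]]
[[-0.     0.281 -0.96 ]
 [ 0.002 -0.96  -0.281]
 [-1.    -0.002 -0.   ]]
```

```bash
cat > j.py <<'E'
from h import *
import sys
YAW=np.radians(4.85); O=np.array([625.6,-116.9])
ex=np.array([np.cos(YAW),np.sin(YAW)]); ey=np.array([-ex[1],ex[0]])
def tojig(w): w=np.asarray(w)[:2]-O; return np.array([w@ex,w@ey])
def go(jx,jy,z,ang=None):
    "tool-frame offset from the measured pose to jig point; ang: wanted jig angle of tool y (deg)"
    s=robot.sense(); M=R.from_quat(s['eef_rot']).as_matrix(); p=s['ee_pos']*1000
    w=O+jx*ex+jy*ey; d=M.T@(np.r_[w,z]-p)
    a=np.degrees(np.arctan2(M[1,1],M[0,1])-YAW)
    sp=0 if ang is None else -((ang-a+180)%360-180)/8
    print('t',round(s['clock'],2),'jig',tojig(p).round(1),'z',p[2].round(1),'ytool',round(a,2),'F',s['wrist_force'].round(1),'w',round(s['grip_width']*94,1))
    print('offset',d.round(1),'spin',round(sp,2),'j',s['joints'].round(2))
if __name__=='__main__': go(*map(float,sys.argv[1:]))
E
python3 j.py -122 142 100 -90
```

```text
t 0.1 jig [-504.2 -369.2] z 204.4 ytool -78.53 F [-0.1 -0.4 -0.4] w 94.3
offset [ 105.4 -424.8 -476.2] spin 1.43 j [-1.39  0.09  1.37 -0.    1.68 -0.1 ]
```

Emit:
apply_moves:
  offset:
    - [100, -425, -476]
    - [100, -425, -476]
    - [100, -425, -476]
    - [100, -425, -476]
    - [100, -425, -476]
    - [100, -425, -476]
    - [100, -425, -476]
    - [100, -425, -476]
    - [100, -425, -476]
    - [100, -425, -476]
  spin: [1.43, 1.43, 1.43, 1.43, 1.43, 1.43, 1.43, 1.43, 1.43, 1.43]
  grip: [60, 60, 60, 60, 60, 60, 60, 60, 60, 60]

```text
clock: 1.1
ee_pos: [0.4161, -0.1066, 0.1275]
eef_rot: [0.706, 0.03, -0.706, 0.03]
wrist_force: [0.7, -0.5, -1.2]
grip_width: 0.638
```

```bash
python3 j.py -122 142 100 -90
```

```text
t 1.1 jig [-207.9   28. ] z 127.5 ytool -89.97 F [ 0.7 -0.5 -1.2] w 60.0
offset [  27.5 -114.   -85.9] spin 0.0 j [-0.38 -0.16  1.76 -0.    1.54  1.1 ]
```

Emit:
apply_moves:
  offset:
    - [25, -114, -86]
    - [25, -114, -86]
    - [25, -114, -86]
    - [25, -114, -86]
    - [25, -114, -86]
    - [25, -114, -86]
  spin: [0, 0, 0, 0, 0, 0]
  grip: [60, 60, 60, 60, 60, 60]

```text
clock: 1.7
ee_pos: [0.4912, 0.0114, 0.103]
eef_rot: [-0.706, -0.03, 0.707, -0.03]
wrist_force: [-0.2, 0.0, -0.5]
grip_width: 0.64
```

```bash
python3 j.py -122 142 12 -90
```

```text
t 1.7 jig [-123.1  139.3] z 103.0 ytool -90.02 F [-0.2  0.  -0.5] w 60.2
offset [91.  -2.8 -1.1] spin -0.0 j [-0.09  0.    1.67 -0.    1.48  1.39]
```

Emit:
apply_moves:
  offset:
    - [45, -3, 0]
    - [80, -3, 0]
    - [91, -3, 0]
    - [91, -3, 0]
    - [91, -3, -10]
    - [91, -3, -20]
    - [91, -3, -28]
    - [91, -3, -28]
  spin: [0, 0, 0, 0, 0, 0, 0, 0]
  grip: [60, 60, 60, 60, 60, 60, 60, 60]

```text
clock: 2.5
ee_pos: [0.5217, 0.0177, 0.0134]
eef_rot: [0.708, 0.03, -0.705, 0.03]
wrist_force: [0.1, -0.2, -0.2]
grip_width: 0.634
```

```bash
python3 j.py -53 142 12 -90
```

```text
t 2.5 jig [-92.2 142.9] z 13.4 ytool -89.96 F [ 0.1 -0.2 -0.2] w 59.6
offset [  1.5   0.9 -39.2] spin 0.01 j [-0.07  0.14  1.7  -0.    1.29  1.41]
```

Now the slow push towards the fence, stopping a little short.

Emit:
apply_moves:
  offset:
    - [0, 0, -4]
    - [0, 0, -8]
    - [0, 0, -12]
    - [0, 0, -16]
    - [0, 0, -20]
    - [0, 0, -24]
    - [0, 0, -27]
    - [0, 0, -30]
    - [0, 0, -33]
    - [0, 0, -33]
  spin: [0, 0, 0, 0, 0, 0, 0, 0, 0, 0]
  grip: [60, 60, 60, 60, 60, 60, 60, 60, 60, 60]

```text
clock: 3.5
ee_pos: [0.5531, 0.0205, 0.0119]
eef_rot: [0.707, 0.03, -0.706, 0.03]
wrist_force: [-1.7, -0.8, 0.2]
grip_width: 0.636
```

```bash
python3 j.py -53 142 12 -90
python3 - <<'E'
from h import *
p,d=snap('top'); a=cv2.resize(p[140:250,270:480],None,fx=3.8,fy=2.7*1.4,interpolation=cv2.INTER_CUBIC)
cv2.imwrite('pics/c1.png',a[:,:,::-1])
E
```

```text
t 3.5 jig [-60.6 143. ] z 11.9 ytool -89.97 F [-1.7 -0.8  0.2] w 59.8
offset [-0.1  1.  -7.6] spin 0.0 j [-0.07  0.21  1.63  0.    1.3   1.42]
```

View pics/c1.png

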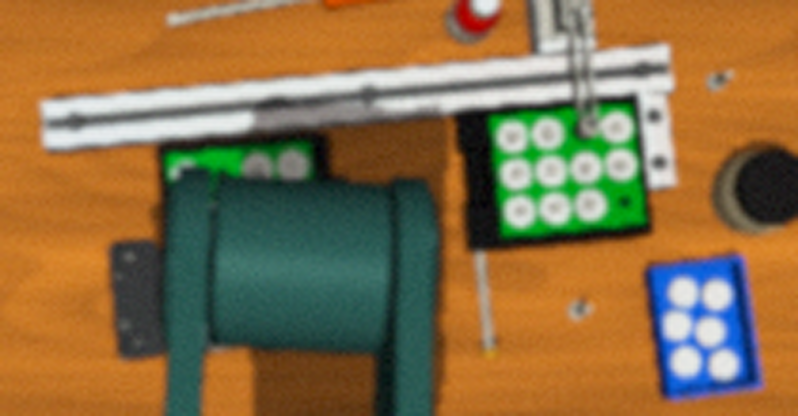

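The half has squared up on the two fingertips and sits near the fence, with its upper edge at crop row ~145. I'll keep pushing gently to contact.

Emit:
apply_moves:
  offset:
    - [0, 0, -2]
    - [0, 0, -4]
    - [0, 0, -6]
    - [0, 0, -8]
    - [0, 0, -9]
    - [0, 0, -9]
  spin: [0, 0, 0, 0, 0, 0]
  grip: [60, 60, 60, 60, 60, 60]

```text
clock: 4.15
ee_pos: [0.5584, 0.021, 0.012]
eef_rot: [-0.704, -0.03, 0.709, -0.03]
wrist_force: [-10.7, -0.2, 6.5]
grip_width: 0.64
```

```bash
python3 j.py -53 142 12 -90
```

```text
t 4.15 jig [-55.3 143.1] z 12.0 ytool -89.98 F [-10.7  -0.2   6.5] w 60.2
offset [-0.   1.1 -2.3] spin 0.0 j [-0.06  0.23  1.6  -0.    1.31  1.42]
```

```bash
sed -i 's/^ex=.*/&\nO=O-2.3*ex/' j.py; python3 j.py -2 235 80 0
```

```text
t 4.15 jig [-53.  143.1] z 12.0 ytool -89.98 F [-10.7  -0.2   6.5] w 60.2
offset [-68.3 -91.8 -50.6] spin -11.25 j [-0.06  0.23  1.6  -0.    1.31  1.42]
```

Emit:
apply_moves:
  offset:
    - [0, 0, 20]
    - [-35, 0, 25]
    - [-70, -20, 20]
    - [-70, -60, -10]
    - [-70, -93, -48]
    - [-70, -93, -48]
    - [-70, -93, -48]
    - [-70, -93, -48]
    - [-70, -93, -48]
    - [-70, -93, -48]
  spin: [0, 0, -1, -2, -3, -4, -5, -6, -7, -8]
  grip: [60, 60, 30, 30, 30, 30, 30, 30, 30, 30]

```text
clock: 5.15
ee_pos: [0.6027, 0.1185, 0.0824]
eef_rot: [0.583, 0.401, -0.581, 0.402]
wrist_force: [0.1, -0.5, -0.6]
grip_width: 0.319
```

```bash
python3 j.py -2 235 80 0
```

```text
t 5.15 jig [ -0.6 236.5] z 82.4 ytool -25.63 F [ 0.1 -0.5 -0.6] w 30.0
offset [ 2.4 -0.7  1.9] spin -3.2 j [0.1  0.28 1.39 0.   1.46 0.46]
```

Emit:
apply_moves:
  offset:
    - [0, 0, 0]
    - [0, 0, 0]
    - [0, 0, 0]
    - [0, 0, 0]
    - [30, 0, 0]
    - [55, 0, 0]
    - [69, 0, 0]
    - [69, 0, 0]
  spin: [-1, -2, -3, -3.2, -3.2, -3.2, -3.2, -3.2]
  grip: [30, 30, 30, 30, 30, 30, 30, 30]

```text
clock: 5.95
ee_pos: [0.5996, 0.1179, 0.0104]
eef_rot: [0.479, 0.52, -0.482, 0.518]
wrist_force: [0.1, -0.3, 0.5]
grip_width: 0.321
```

```bash
python3 j.py -2 118 12 0;  python3 - <<'E'
from h import *
p,d=snap('top'); a=cv2.resize(p[140:250,270:480],None,fx=3.8,fy=3.8,interpolation=cv2.INTER_CUBIC)
cv2.imwrite('pics/c2.png',a[:,:,::-1])
E
```

```text
t 5.95 jig [ -3.7 236.1] z 10.4 ytool -0.44 F [ 0.1 -0.3  0.5] w 30.2
offset [ -1.6   2.6 118.1] spin -0.05 j [0.1  0.34 1.47 0.   1.34 0.02]
```

View pics/c2.png

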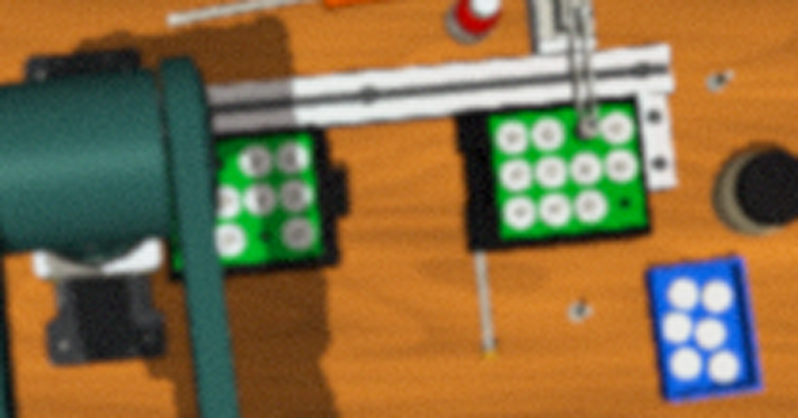

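The half lies flush on the fence at crop (180–340, 130–270). Now I'll push it along the fence, stopping short of the butt first.

Emit:
apply_moves:
  offset:
    - [-1, 2, 12]
    - [-1, 2, 24]
    - [-1, 2, 32]
    - [-1, 2, 38]
    - [-1, 2, 44]
    - [-1, 2, 50]
    - [-1, 2, 56]
    - [-1, 2, 62]
    - [-1, 2, 68]
    - [-1, 2, 74]
  spin: [-0.05, -0.05, -0.05, -0.05, -0.05, -0.05, -0.05, -0.05, -0.05, -0.05]
  grip: [30, 30, 30, 30, 30, 30, 30, 30, 30, 30]

```text
clock: 7.0
ee_pos: [0.6088, 0.044, 0.0139]
eef_rot: [0.478, 0.521, -0.478, 0.521]
wrist_force: [-0.9, 4.7, 3.4]
grip_width: 0.32
```

Emit:
apply_moves:
  offset:
    - [0, 0, 5]
    - [0, 0, 10]
    - [0, 0, 15]
    - [0, 0, 20]
    - [0, 0, 25]
    - [0, 0, 25]
  spin: [0, 0, 0, 0, 0, 0]
  grip: [30, 30, 30, 30, 30, 30]

```text
clock: 7.6
ee_pos: [0.611, 0.018, 0.0138]
eef_rot: [0.478, 0.52, -0.479, 0.521]
wrist_force: [-0.8, 1.2, 0.6]
grip_width: 0.319
```

```bash
python3 j.py -2 118 12 0;  python3 - <<'E'
from h import *
p,d=snap('top'); a=cv2.resize(p[140:250,270:480],None,fx=3.8,fy=3.8,interpolation=cv2.INTER_CUBIC)
cv2.imwrite('pics/c3.png',a[:,:,::-1])
E
```

```text
t 7.6 jig [ -0.9 135.6] z 13.8 ytool -0.01 F [-0.8  1.2  0.6] w 30.0
offset [ 1.8 -1.1 17.6] spin -0.0 j [-0.06  0.33  1.47 -0.    1.34 -0.15]
```

View pics/c3.png

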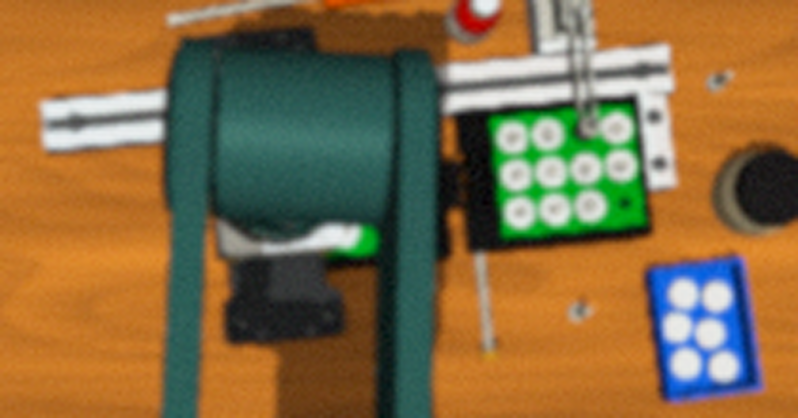

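The loose knuckle at crop (452,185) is just reaching the slot in line with it. I'll push the last ~15 mm slowly and watch the force.

Emit:
apply_moves:
  offset:
    - [0, 0, 3]
    - [0, 0, 6]
    - [0, 0, 9]
    - [0, 0, 11]
    - [0, 0, 13]
    - [0, 0, 15]
    - [0, 0, 15]
  spin: [0, 0, 0, 0, 0, 0, 0]
  grip: [30, 30, 30, 30, 30, 30, 30]

```text
clock: 8.35
ee_pos: [0.6121, 0.0038, 0.0137]
eef_rot: [0.478, 0.521, -0.479, 0.521]
wrist_force: [0.3, 0.3, -0.7]
grip_width: 0.319
```

```bash
python3 j.py 0 118 12 0
```

```text
t 8.35 jig [ -1.  121.4] z 13.7 ytool 0.01 F [ 0.3  0.3 -0.7] w 30.0
offset [1.7 1.  3.4] spin 0.0 j [-0.09  0.33  1.47 -0.    1.34 -0.17]
```

Emit:
apply_moves:
  offset:
    - [0, 0, 1]
    - [0, 0, 2]
    - [0, 0, 3]
    - [0, 0, 4]
    - [0, 0, 5]
    - [0, 0, 5]
  spin: [0, 0, 0, 0, 0, 0]
  grip: [30, 30, 30, 30, 30, 30]

```text
clock: 8.95
ee_pos: [0.6123, 0.0035, 0.0139]
eef_rot: [0.48, 0.523, -0.477, 0.519]
wrist_force: [-1.0, 11.1, -0.2]
grip_width: 0.324
```

```bash
python3 j.py 0 118 12 0
```

```text
t 8.95 jig [ -0.8 121.1] z 13.9 ytool 0.06 F [-1.  11.1 -0.2] w 30.4
offset [1.9 0.8 3.2] spin 0.01 j [-0.09  0.33  1.47  0.01  1.34 -0.18]
```

Emit:
apply_moves:
  offset:
    - [0, 0, -8]
    - [-15, 0, -30]
    - [-60, 0, -30]
    - [-80, -45, -30]
    - [-80, -90, -20]
    - [-80, -135, 0]
    - [-80, -160, 20]
    - [-80, -160, 20]
    - [-80, -160, 20]
    - [-80, -160, 20]
  spin: [0, 0, 1, 2, 3, 4, 5, 6, 7, 8]
  grip: [30, 30, 30, 50, 50, 50, 50, 50, 50, 50]

```text
clock: 9.95
ee_pos: [0.4552, -0.0354, 0.095]
eef_rot: [0.683, 0.185, -0.682, 0.187]
wrist_force: [-0.1, -0.5, 0.3]
grip_width: 0.533
```

```bash
python3 j.py -90 65 90 -90;  python3 - <<'E'
from h import *
p,d=snap('top'); a=cv2.resize(p[140:250,270:480],None,fx=3.8,fy=3.8,interpolation=cv2.INTER_CUBIC)
q,e=snap('scene'); b=cv2.resize(q[170:300,140:380],None,fx=3.3,fy=3.3,interpolation=cv2.INTER_CUBIC)[:,:798]
a=a[40:300]; b=b[:340,:798]; a=a[:,:b.shape[1]]; b=b[:,:a.shape[1]]
np.savez('pics/t4.npz',p=p,d=d,q=q,e=e)
cv2.imwrite('pics/c4.png',np.vstack([a[:,:,::-1],b[:,:,::-1]]))
E
```

```text
t 9.95 jig [-160.6   95.6] z 95.0 ytool -64.37 F [-0.1 -0.5  0.3] w 50.1
offset [  5.2  58.1 -50.4] spin 3.2 j [-0.2  -0.07  1.76 -0.    1.46  0.84]
```

View pics/c4.png

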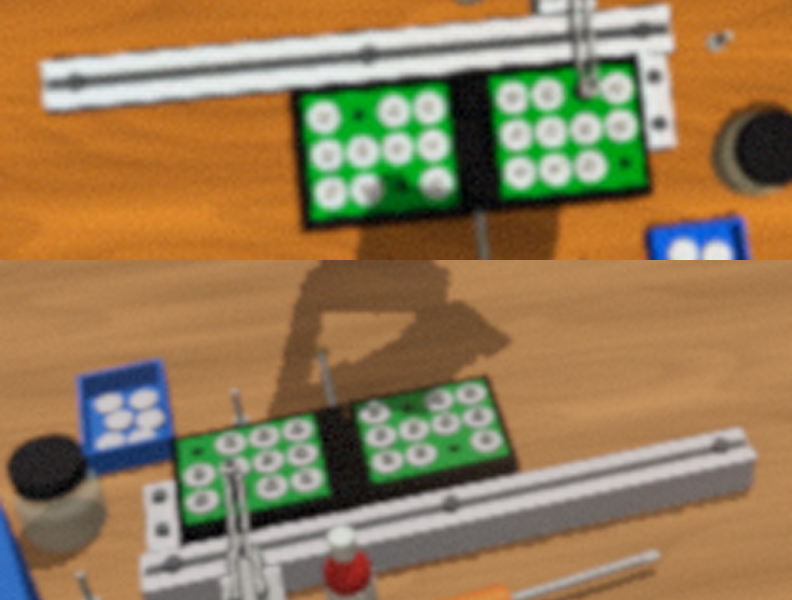

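The half appears butted, with the two black bands touching at crop x≈470 in both views. I'll press it once more against the fence from the -x side and then check the numbers.

Emit:
apply_moves:
  offset:
    - [0, 30, -25]
    - [0, 54, -50]
    - [0, 54, -50]
    - [0, 54, -50]
    - [40, 54, -50]
    - [82, 54, -50]
    - [82, 54, -50]
  spin: [1, 2, 3, 3.2, 3.2, 3.2, 3.2]
  grip: [50, 50, 50, 50, 50, 50, 50]

```text
clock: 10.75
ee_pos: [0.5199, -0.0537, 0.0063]
eef_rot: [-0.702, -0.035, 0.711, -0.033]
wrist_force: [-0.3, -0.9, -0.8]
grip_width: 0.534
```

```bash
python3 j.py -53 65 12 -90
python3 - <<'E'
from m import *
from j import tojig,O,ex,ey
z=np.load('pics/t4.npz');p,d=z['p'],z['d']
f=lambda x,y:(270+x/3.8,140+y/3.8)
for b in((347,160,392,205),(396,160,445,200)):
    r=rect('top',mask_rects(p,b)); print(r,tojig(r[:2]).round(1))
E
```

```text
t 10.75 jig [-97.7  71.9] z 6.3 ytool -89.36 F [-0.3 -0.9 -0.8] w 50.2
offset [ -6.3   7.4 -44.6] spin 0.08 j [-0.21  0.16  1.69 -0.    1.3   1.26]
[623.9 -57.2  99.5  76.2  89.6] [ 5.7 59.6]
[ 632.5 -176.2   78.1   95.9    3.4] [  4.2 -59.7]
```

Emit:
apply_moves:
  offset:
    - [-5, 4, -15]
    - [-5, 4, -28]
    - [-5, 4, -36]
    - [-5, 4, -40]
    - [-5, 4, -43]
    - [-5, 4, -46]
    - [-5, 4, -48]
    - [-5, 4, -48]
  spin: [0.08, 0.08, 0.08, 0.08, 0.08, 0.08, 0.08, 0.08]
  grip: [50, 50, 50, 50, 50, 50, 50, 50]

```text
clock: 11.55
ee_pos: [0.5647, -0.0553, 0.0182]
eef_rot: [-0.699, -0.029, 0.714, -0.03]
wrist_force: [-24.5, -2.8, 16.9]
grip_width: 0.529
```

```bash
python3 j.py -53 65 12 -90
```

```text
t 11.55 jig [-53.2  66.6] z 18.2 ytool -90.12 F [-24.5  -2.8  16.9] w 49.8
offset [ 6.2  1.6 -0.3] spin -0.01 j [-0.19  0.25  1.57 -0.01  1.35  1.3 ]
```

Flush again at the same reading (x = -53.2, 24 N). Now I'll back off, shut the fingers and line up outside the pin head.

Emit:
apply_moves:
  offset:
    - [0, 0, 15]
    - [-10, 0, 50]
    - [-50, 0, 75]
    - [-70, 20, 108]
    - [-70, 45, 108]
    - [-70, 66, 108]
    - [-70, 66, 108]
    - [-70, 66, 108]
  spin: [0, 0, 0, 0, 0, 0, 0, 0]
  grip: [50, 50, 20, 0, 0, 0, 0, 0]

```text
clock: 12.35
ee_pos: [0.4714, -0.1287, 0.0876]
eef_rot: [0.707, 0.029, -0.706, 0.028]
wrist_force: [-0.2, -0.2, -0.4]
grip_width: 0.06
```

```bash
python3 j.py -155 0 22 -90;  python3 - <<'E'
from m import *
from j import tojig
p,d=snap('top'); a=cv2.resize(p[150:240,330:450],None,fx=6.5,fy=6.5,interpolation=cv2.INTER_CUBIC)
cv2.imwrite('pics/c5.png',a[:,:,::-1]); np.savez('pics/t5.npz',p=p,d=d)
for b in((347,160,388,205),(396,160,445,200)):
    r=rect('top',mask_rects(p,b)); print(r,tojig(r[:2]).round(1))
E
```

```text
t 12.35 jig [-152.4    1.3] z 87.6 ytool -90.23 F [-0.2 -0.2 -0.4] w 5.6
offset [65.6  1.4  2.7] spin -0.03 j [-0.38  0.    1.69  0.    1.44  1.11]
[625.3 -53.9  92.9  78.6  89.4] [ 7.3 62.8]
[ 632.6 -176.2   78.    96.1    3.4] [  4.3 -59.7]
```

View pics/c5.png

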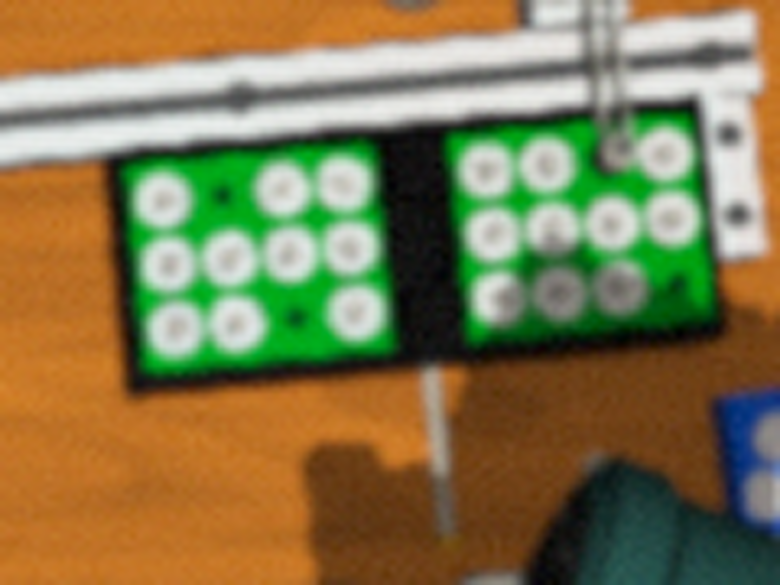

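Both halves are square and butted, and the pin at crop (430,365)–(448,540) is still drawn out. Going down and pushing the head.

Emit:
apply_moves:
  offset:
    - [30, 0, 3]
    - [55, 1, 3]
    - [65, 1, 3]
    - [65, 1, 3]
    - [65, 1, -10]
    - [65, 1, -20]
    - [65, 1, -26]
    - [65, 1, -31]
    - [65, 1, -36]
    - [65, 1, -41]
  spin: [0, 0, 0, 0, 0, 0, 0, 0, 0, 0]
  grip: [0, 0, 0, 0, 0, 0, 0, 0, 0, 0]

```text
clock: 13.4
ee_pos: [0.5123, -0.1266, 0.0222]
eef_rot: [-0.706, -0.028, 0.707, -0.029]
wrist_force: [-2.1, -0.3, 1.7]
grip_width: 0.003
```

```bash
python3 j.py -60 0 22 -90
```

```text
t 13.4 jig [-1.114e+02 -1.000e-01] z 22.2 ytool -90.21 F [-2.1 -0.3  1.7] w 0.2
offset [  0.1  -0.3 -51.4] spin -0.03 j [-0.35  0.15  1.68 -0.    1.32  1.14]
```

Emit:
apply_moves:
  offset:
    - [0, 0, -4]
    - [0, 0, -8]
    - [0, 0, -12]
    - [0, 0, -16]
    - [0, 0, -20]
    - [0, 0, -24]
    - [0, 0, -28]
    - [0, 0, -32]
  spin: [0, 0, 0, 0, 0, 0, 0, 0]
  grip: [0, 0, 0, 0, 0, 0, 0, 0]

```text
clock: 14.2
ee_pos: [0.5446, -0.1238, 0.0221]
eef_rot: [-0.707, -0.029, 0.707, -0.029]
wrist_force: [-2.1, -0.7, 1.8]
grip_width: 0.006
```

```bash
python3 j.py -60 0 22 -90
```

```text
t 14.2 jig [-79.   -0.1] z 22.1 ytool -90.21 F [-2.1 -0.7  1.8] w 0.6
offset [  0.1  -0.1 -19. ] spin -0.03 j [-0.33  0.21  1.6  -0.    1.33  1.16]
```

It slides freely at 2 N. Pushing on to the stop.

Emit:
apply_moves:
  offset:
    - [0, 0, -4]
    - [0, 0, -8]
    - [0, 0, -12]
    - [0, 0, -15]
    - [0, 0, -18]
    - [0, 0, -20]
    - [0, 0, -22]
    - [0, 0, -22]
  spin: [0, 0, 0, 0, 0, 0, 0, 0]
  grip: [0, 0, 0, 0, 0, 0, 0, 0]

```text
clock: 15.0
ee_pos: [0.5655, -0.1221, 0.022]
eef_rot: [-0.706, -0.029, 0.707, -0.029]
wrist_force: [-4.1, -0.5, 3.8]
grip_width: 0.008
```

```bash
python3 j.py -58 0 22 -90
```

```text
t 15.0 jig [-58.   -0.1] z 22.0 ytool -90.21 F [-4.1 -0.5  3.8] w 0.7
offset [-0.  -0.1  0. ] spin -0.03 j [-0.31  0.26  1.55 -0.    1.34  1.18]
```

Force is starting to rise right at the expected stop. A few more mm will confirm it.

Emit:
apply_moves:
  offset:
    - [0, 0, -1]
    - [0, 0, -2]
    - [0, 0, -3]
    - [0, 0, -3]
  spin: [0, 0, 0, 0]
  grip: [0, 0, 0, 0]

```text
clock: 15.4
ee_pos: [0.5656, -0.1221, 0.0219]
eef_rot: [-0.704, -0.029, 0.709, -0.029]
wrist_force: [-11.7, -0.7, 8.2]
grip_width: 0.006
```

```bash
python3 j.py -58 0 22 -90
```

```text
t 15.4 jig [-57.9  -0.1] z 21.9 ytool -90.21 F [-11.7  -0.7   8.2] w 0.6
offset [-0.1 -0.1  0.1] spin -0.03 j [-0.31  0.26  1.54 -0.    1.34  1.18]
```

A hard stop at -58.0, exactly where the head should end. Retreating to check.

Emit:
apply_moves:
  offset:
    - [0, 0, 15]
    - [0, 0, 50]
    - [-40, 0, 90]
    - [-80, 0, 130]
    - [-80, 0, 140]
    - [-80, 0, 140]
  spin: [0, 0, 0, 0, 0, 0]
  grip: [0, 0, 0, 0, 0, 0]

```text
clock: 16.0
ee_pos: [0.4305, -0.1339, 0.1048]
eef_rot: [0.709, 0.027, -0.704, 0.029]
wrist_force: [0.0, -0.2, -0.7]
grip_width: 0.007
```

```bash
python3 j.py -58 0 22 -90;  python3 - <<'E'
from m import *
p,d=snap('top'); a=cv2.resize(p[140:240,310:490],None,fx=4.4,fy=4.4,interpolation=cv2.INTER_CUBIC)
cv2.imwrite('pics/c6.png',a[:,:,::-1])
E
```

```text
t 16.0 jig [-193.5   -0.4] z 104.8 ytool -90.29 F [ 0.  -0.2 -0.7] w 0.7
offset [  83.7   -1.3 -134.9] spin -0.04 j [-0.43 -0.1   1.76  0.    1.48  1.06]
```

View pics/c6.png

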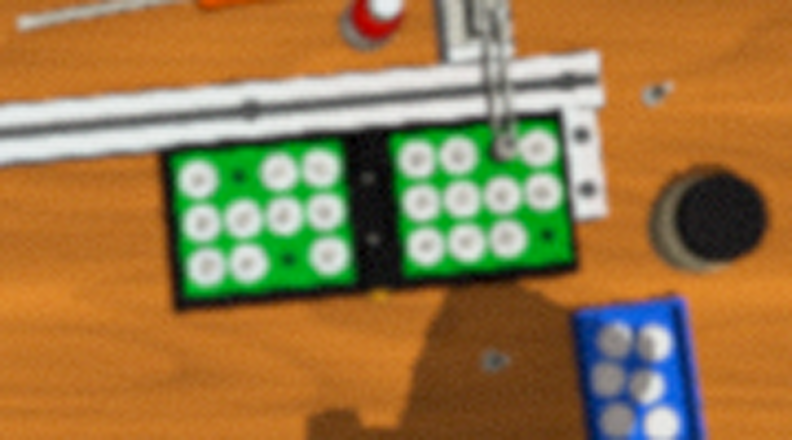

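The picture shows the brass head tight against the side at crop (380,293), the bands butted at x≈375, and the bolts, jar, tray and glue where they were. Handing in.

```bash
python3 -c "
from rig import robot
print(robot.finish_job())"
```

```text
the job is handed in; nothing more can be done
None
```

The loose half is joined to the clamped half and the pin is fully home; I handed the job in at about 16 s of the 58 s allowed. No verdict was reported.

- **Fence:** I pushed the half onto the fence with two open fingertips. After the butting push I pressed it there again, and both presses stopped at the same reading (jig x about -53 mm, 11 N and then 24 N).
- **Butting:** I slid it along the fence until it came to a hard stop at 11 N. The pictures then showed it square and butted, with its knuckle between the other two.
- **Pin:** I pushed the head with the fingers shut. It slid at about 2 N and met a hard stop at about 12 N, just where the head should end up.
- **Last picture:** The brass head is tight against the side, the two halves are butted, and the bystanders in that view look unmoved. The wrench and shell were outside it, but the arm did not go near them. The gripper was clear of everything.

**Checks that disagreed:**
- The fingertips met both faces 2–3 mm sooner than my first jig estimate predicted, about equally in x and y. I put this down to the fingers being thicker than the 8 mm half-width I had assumed.
- The green-cover centre of the loose half did not agree between measurements, because the crop window and shadows cut the colour mask. I relied on the hard stops and the pictures for the final position, not on that number.

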